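# Shut the tool chest's lid and bolt it

### The arm

A 6-joint arm with a two-finger parallel gripper is mounted at the origin on the work surface. World frame = base frame: x ahead of the robot, y to its left, z up, the work surface at z = 0. Lengths are in m, angles in rad, forces in N, time in s.
With the tool pointing down it reaches from about 0.375 to 0.975 m from the base axis. Payload 3.8 kg.
Tool frame: the origin (TCP) lies midway between the tips of the shut fingers; the grasp point (between the pads) lies 19 mm behind it; z points along the fingers, y is the line along which they close (so a half turn about z gives the same grasp; the last joint's range is limited). The gripper opens to 88 mm and grips with 3 to 60 N. Pads are 18 mm wide; open, the fingers measure 123 mm over their backs; the gripper's body (75 mm by 187 mm) begins 45 mm behind the grasp point.
Start: joints at [1.255, 0.264, 1.604, -0, 1.274, -0.037], TCP at [0.186, 0.649, 0.239] pointing down, gripper open.
Joint ranges: [-2.63, 2.63], [-0.94, 2.18], [0.31, 2.57], [-1.31, 4.45], [0, 2.66], [-2.55, 2.55]. Speed limits (rad/s): [2.57, 2.57, 3.14, 3.14, 3.14, 3.14].

### API

Orientations are given as a rotation vector (axis times angle).
In Python, from cell import manip, inverse_kinematics, cams, order gives the robot as it stands. Calls block until the motion is done:
- manip.move_pose(position, orientation): joint-space move of the TCP to a pose.
- manip.move_linear(position, rate=0.15, rot=None): straight line of the TCP; rot=None keeps the orientation; rate is the mean speed in m/s.
- manip.set_joints(angles): joint-space move.
- manip.set_gripper(opening, force=None): finger opening in m; force is the grip in N (None keeps the last); returns when the fingers have stopped.
- manip.dwell(seconds).
- inverse_kinematics(position, orientation): joint angles nearest the present ones, or None.
- manip.state(): the state.
- cams.capture(name): name is "side" or "top"; returns a dict with "image" (400x640x3 uint8, blue, green, red), "z_map" (400x640 float32, m along the optical axis (not along the pixel's ray), 0 where there is no reading), "intrinsics" (3x3 intrinsics, pixels), "position" and "orientation" of the camera in the world. Camera axes: x right, y down, z forward; pixel columns grow to the right and rows downward; lengths in m; the calibration is good to about 2 mm. A picture is of the moment at which its call begins.
A pose or a line that the arm cannot do raises manip.IKError and nothing moves.
- order.close_job(): hands the job in; it is judged then, once.
The state is a dict: "clock": time; "joint_pos": joint angles; "joint_velocities": joint speeds; "tau": joint torques, N m; "tool_pos": TCP position; "tcp_rot": TCP orientation; "contact_force": force on the tool from outside, world axes, zero at the start; "moment": the same for the moment, N m; "gripper_width": finger opening in m; "grasp_force": force on a finger pad.
Only numpy, scipy, OpenCV 4.12 (cv2) and the standard library are available. Lean on these libraries where they do the work, as an engineer would, in place of code of your own. Each camera call takes 0.05 s, during which the arm holds its last target. There are 200 camera calls.

### The job

The plywood tool chest on the bench is going back on the truck. Lower its lid gently until it lies flush with the frame, without letting it slam, then slide the steel bolt on the lid fully home through its keeper on the front rail. Leave the bolt knob and the chest free, and do not disturb the tape measure and block plane lying beside the chest.

Things in the scene. Friction and masses are not known exactly. Their poses are not given: they have to be found in the camera images.
- chest: low plywood tool chest fixed to the bench, 420 (x) x 440 (y) x 130 mm high. Origin: centre of its underside; its x axis points from the front rail to the hinged back (away from the robot at yaw 0), z up. Its top is a fixed timber frame (front rail 80 mm wide, side rails 40, back rail 60) round an inset lid; shut, the lid's top face is level with the frame's, 130 mm above the bench
- lid (a joint): lid angle, rad, about the hinge along the chest's y: 0 = shut flush on its stop, grows as the front edge rises (starts 0.35 to 0.7). Plywood 12 mm thick, 352 mm wide, front edge 277 mm from the hinge, about 0.6 kg. Stiff hinges (about 1.6 N m of friction): the lid stays where it is left and does not fall; pushing its top face down near the front edge takes about 2 to 6 N
- lid_hinge (a point): middle of the hinge axis, level with the frame's top face: 150 mm behind the chest's centre, 130 mm above the bench. Fixed to the chest
- lid_edge (a point): middle of the lid's front (free) edge, on its top face; moves with the lid. The lid's top is bare plywood, free to push on, from 25 to 170 mm to either side of the middle line and from 60 to 270 mm from the hinge
- bolt (a joint): travel of the steel slide bolt, m: 0 = drawn fully back, 0.050 = fully home on its stop (starts 0 to 0.008). It slides along the lid's top face towards the lid's front edge (the chest's -x when the lid is shut), against about 3.5 N of friction; no spring, does not turn
- bolt_knob (a point): middle of the top face of the bolt's upright round steel knob: 18 mm diameter, 18 mm high, its top 42 mm and underside 24 mm above the lid's top face, on a 10 mm neck; moves with bolt and lid. On the middle line, 207 mm from the hinge with the bolt back, 257 mm when home. The rod's two guide staples, 22 mm wide and 20 mm high, stand 167 to 177 and 263 to 273 mm from the hinge
- bolt_tip (a point): front end of the bolt's round rod (12 mm diameter, rounded end), on its axis, 10 mm above the lid's top face; 11 mm short of the lid's front edge with the bolt back, 39 mm past it when home
- keeper (a point): centre axis of the keeper, a steel staple on the front rail, 297 mm from the hinge on the middle line, at the rod's height (10 mm above the rail); 14 mm long along the bolt, opening 20 mm wide and 2 to 20 mm above the rail, outside 26 mm wide, 23 mm high. The rod enters only with the lid within about 4 mm of flush; a rod pushed out before the lid is shut strikes the staple
- tape: bystander: black tape measure 68 x 36 x 61 mm, loose on the bench beside the chest. Origin: centre of its underside
- plane: bystander: small dark steel block plane, 160 x 45 x 55 mm, loose on the bench beside the chest. Origin: centre of its underside

How it is judged:
By the outcome, as a careful person would: the job done as asked, in the order asked, and still so for the second after the job is handed in, with the robot touching nothing.
It also fails if it takes over 51 s, if anything falls off the work surface, if the arm or the gripper's body presses on something with over 40 N, if the wrist force passes 120 N, or if a joint passes its speed limit or range.

## Working session

There is one attempt and no reset: what is moved stays moved. The work goes in short steps, each a Python script; the robot and the scene stay as the last script left them, time stands still between calls to the robot, and variables do not carry over. Pictures are saved under pics/ and viewed, at most 10 in all, crops included, and the job is handed in when it is done.

```bash
mkdir -p pics; cat > h.py <<'E'
import numpy as np, cv2
from cell import manip, inverse_kinematics, cams, order
from scipy.spatial.transform import Rotation as R
def cap(n):
    c=cams.capture(n); o=np.array(c["orientation"])
    c["R"]=o if o.shape==(3,3) else (R.from_rotvec(o) if o.size==3 else R.from_quat(o)).as_matrix()
    z=c["z_map"]; K=c["intrinsics"]; v,u=np.mgrid[:z.shape[0],:z.shape[1]]
    p=np.stack([(u-K[0][2])/K[0][0]*z,(v-K[1][2])/K[1][1]*z,z],-1)
    c["pts"]=p@c["R"].T+np.array(c["position"]); c["pts"][z==0]=np.nan
    return c
E
python3 - <<'E'
from h import *
for n in("side","top"):
    c=cap(n); cv2.imwrite(f"pics/{n}0.png",c["image"]); np.savez(f"{n}0.npz",img=c["image"],pts=c["pts"])
    print(n,c["position"],c["orientation"],c["intrinsics"])
s=manip.state();print(s["clock"],s["tcp_rot"],s["contact_force"])
E
```

```text
side [ 0.2349371  -0.71097898  1.07659788] [-2.38128539  0.54429758 -0.19840898] [[418.3489173    0.         316.15776863]
 [  0.         418.3489173  196.12102993]
 [  0.           0.           1.        ]]
top [0.48434248 0.00403957 1.29731123] [-2.17128913  2.14016487 -0.10932681] [[388.90470976   0.         323.41991095]
 [  0.         388.90470976 201.26189894]
 [  0.           0.           1.        ]]
0.1 [-4.36421630e-01 -3.11075999e+00  3.09146007e-03] [0.44762316 0.38931658 0.79380751]
```

View pics/top0.png

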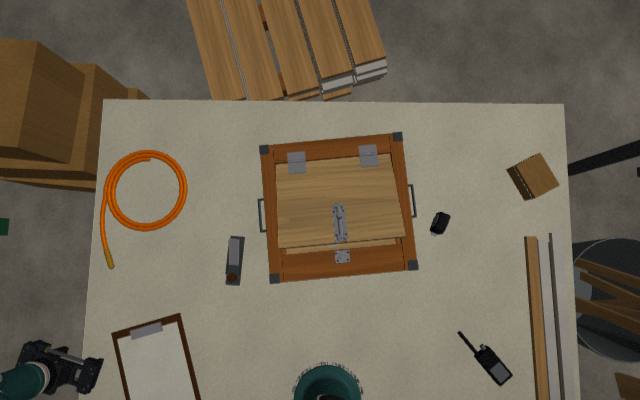

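View pics/side0.png

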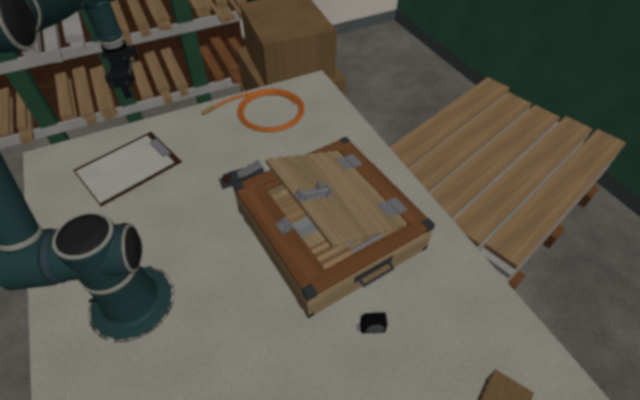

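The top view shows the chest with frame corners near (265,149), (398,136), (413,266) and (274,279). The lid is partly open, with its front edge near (278,249)–(404,237), the bolt knob near (340,225) and the keeper near (342,256). The plane is at (234,260) and the tape at (440,222). The side view agrees. Next I'll get the poses from depth.

```bash
python3 - <<'E'
from h import *
d=np.load("top0.npz");P=d["pts"];ds=np.load("side0.npz");S=ds["pts"]
def frame(P,box):
    u0,u1,v0,v1=box; Q=P[v0:v1,u0:u1].reshape(-1,3); Q=Q[np.isfinite(Q[:,2])]
    m=(abs(Q[:,2]-.13)<.006); return Q[m]
for n,P_,b in(("top",P,(235,440,120,300)),("side",S,(225,440,130,320))):
    Q=frame(P_,b); print(n,len(Q),cv2.minAreaRect((Q[:,:2]*1000).astype(np.float32)),np.median(Q[:,2]))
for p in [(265,149),(398,136),(413,266),(274,279),(340,225),(338,208),(343,257)]:
    print(p,P[p[1],p[0]].round(4))
Q=P[175:240,285:395].reshape(-1,3)
A=np.c_[Q[:,:2],np.ones(len(Q))];w=np.ones(len(Q),bool)
for _ in range(8):
    x=np.linalg.lstsq(A[w],Q[w,2],rcond=None)[0]; r=Q[:,2]-A@x; w=abs(r)<.005
print("lid",x,w.mean(),"ang",np.arctan(np.hypot(*x[:2])),"dir",np.arctan2(-x[1],-x[0]),r[w].std())
for n,I,b in(("topcrop",d["img"],(255,425,125,290)),("sidecrop",ds["img"],(220,440,130,320))):
    u0,u1,v0,v1=b;cv2.imwrite(f"pics/{n}.png",cv2.resize(I[v0:v1,u0:u1],None,fx=3.4 if n=='topcrop' else 3,fy=3.4 if n=='topcrop' else 3,interpolation=cv2.INTER_CUBIC))
E
```

```text
top 9142 ((605.6727905273438, -19.890380859375), (423.1661682128906, 442.81396484375), 6.279358863830566) 0.12865340201979913
side 7769 ((607.306640625, -23.704742431640625), (424.96075439453125, 446.951904296875), 6.233514785766602) 0.12986906994666025
(265, 149) [0.779  0.2036 0.1274]
(398, 136) [ 0.8234 -0.2048  0.1321]
(413, 266) [ 0.4299 -0.2471  0.1285]
(274, 279) [0.3857 0.1634 0.1322]
(340, 225) [ 0.5429 -0.0271  0.2239]
(338, 208) [ 0.592  -0.0216  0.2032]
(343, 257) [ 0.4537 -0.039   0.1492]
 ** On entry to DLASCL parameter number  4 had an illegal value
 ** On entry to DLASCL parameter number  4 had an illegal valueTraceback (most recent call last):
  File "<stdin>", line 13, in <module>
    x, resids, rank, s = _umath_linalg.lstsq(a, b, rcond,
                         ~~~~~~~~~~~~~~~~~~~^^^^^^^^^^^^^
                                             signature=signature)
                                             ^^^^^^^^^^^^^^^^^^^^
    raise LinAlgError("SVD did not converge in Linear Least Squares")
numpy.linalg.LinAlgError: SVD did not converge in Linear Least Squares
```

```bash
cat >> h.py <<'E'
C=np.array([.6065,-.0220]);YAW=.109
ROT=np.pi*np.array([np.cos(np.pi/2+YAW/2),np.sin(np.pi/2+YAW/2),0])
def W(r,y,z):  # r: distance from hinge towards front, y chest lateral, z world
    c,s=np.cos(YAW),np.sin(YAW); x=.150-r
    return np.array([C[0]+c*x-s*y,C[1]+s*x+c*y,z])
def chest(P):
    c,s=np.cos(YAW),np.sin(YAW); d=P[...,:2]-C
    return np.stack([.150-(c*d[...,0]+s*d[...,1]),-s*d[...,0]+c*d[...,1],P[...,2]],-1)
def lid(P):
    q=chest(P).reshape(-1,3); q=q[np.isfinite(q[:,2])]
    m=(abs(q[:,1])>.025)&(abs(q[:,1])<.165)&(q[:,0]>.07)&(q[:,0]<.25)&(q[:,2]>.115)&(q[:,2]<.33); q=q[m]
    w=np.ones(len(q),bool)
    for _ in range(8):
        p=np.polyfit(q[w,0],q[w,2],1); w=abs(q[:,2]-np.polyval(p,q[:,0]))<.006
    return p,np.arctan(p[0]),w.mean()
E
python3 - <<'E'
from h import *
d=np.load("top0.npz");ds=np.load("side0.npz")
for n,D in(("top",d),("side",ds)): print(n,lid(D["pts"]))
for p in[(338,208),(340,225),(343,257)]: print(p,chest(d["pts"][p[1],p[0]]).round(4))
# high points above lid plane near middle (knob)
p,q,_=lid(d["pts"])
for D in(d,ds):
    c=chest(D["pts"]).reshape(-1,3);h=(c[:,2]-np.polyval(p,c[:,0]))*np.cos(q)
    m=(abs(c[:,1])<.04)&(h>.033)&(h<.05)&(c[:,0]>.1)&(c[:,0]<.28);print("knob",m.sum(),c[m].mean(0))
for n,I,b,f in(("topcrop",d["img"],(255,425,125,290),3.4),("sidecrop",ds["img"],(220,440,130,320),3)):
    u0,u1,v0,v1=b;cv2.imwrite(f"pics/{n}.png",cv2.resize(I[v0:v1,u0:u1],None,fx=f,fy=f,interpolation=cv2.INTER_CUBIC))
E
```

```text
top (array([0.37406187, 0.12820273]), np.float64(0.3579479426282851), np.float64(0.9986408426775399))
side (array([0.3739843 , 0.13038928]), np.float64(0.35787989260226616), np.float64(1.0))
(338, 208) [0.1644 0.002  0.2032]
(340, 225) [0.2138 0.0019 0.2239]
(343, 257) [ 3.038e-01 -3.000e-04  1.492e-01]
knob 34 [0.18670464 0.00251389 0.24150184]
knob 38 [ 0.18670789 -0.00477193  0.24185888]
```

View pics/topcrop.png

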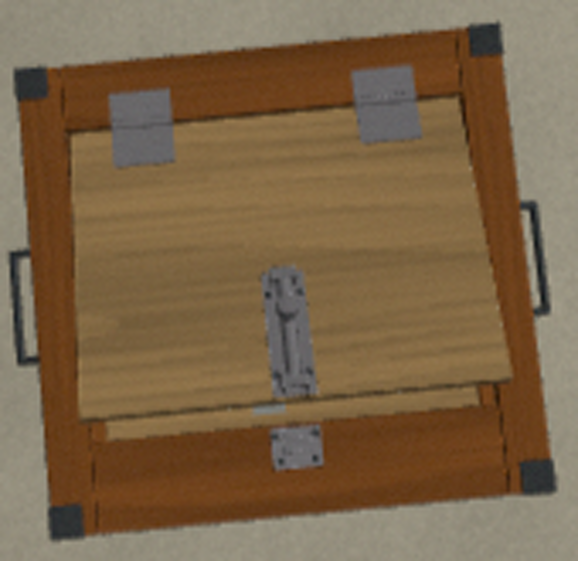

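The lid is open 0.358 rad in both cameras, and the knob sits about 215 mm from the hinge. In the crop the bolt runs down the lid at x≈288 and the keeper is at about (297,447). I'll now approach and lower the lid along its arc.

```bash
python3 - <<'E'
from h import *
manip.set_gripper(0.0,20)
s=manip.state();p=np.array(s["tool_pos"]);p[2]=.36
manip.move_linear(p,rate=.25)
r,y=.240,.075
manip.move_pose(W(r*np.cos(.36),y,.34),ROT)
print(manip.state()["clock"],manip.state()["tool_pos"])
tgt=lambda q:W(r*np.cos(q),y,.130+r*np.sin(q)+.009*np.tan(q))
manip.move_linear(tgt(.40),rate=.12)
for q in np.r_[np.arange(.37,.03,-.03),.02,.01,.004]:
    manip.move_linear(tgt(q),rate=.05)
    s=manip.state(); print(round(q,3),round(s["clock"],2),np.round(s["contact_force"],1),round(s["tool_pos"][2],4))
    if abs(s["contact_force"][2])>14: print("STOP");break
E
```

```text
4.4917 [0.52422945 0.04507861 0.34001818]
0.37 5.88 [ 0.2  0.  -0.5] 0.2202
0.34 6.18 [0.7 0.8 1. ] 0.213
0.31 6.48 [-0.2  0.5 -0.1] 0.2055
0.28 6.78 [ 1.2 -0.6  0. ] 0.1982
0.25 7.08 [ 0.2  0.4 -0.1] 0.191
0.22 7.38 [-0.4 -0.  -0.2] 0.1838
0.19 7.68 [ 0.2 -0.2 -1.1] 0.1764
0.16 7.98 [-0.2 -0.1  0.3] 0.1691
0.13 8.28 [-0.2 -0.5 -0.1] 0.1617
0.1 8.58 [-0.4  0.7 -0.5] 0.1542
0.07 8.88 [-0.2  0.1 -0.4] 0.1468
0.04 9.18 [ 0.2 -0.   0.5] 0.1393
0.02 9.43 [0.4 0.4 0.2] 0.1345
0.01 9.68 [-0.3 -0.1  0. ] 0.1323
0.004 9.93 [0.3 0.1 0.6] 0.1309
```

```bash
python3 - <<'E'
from h import *
for n in("top","side"):
    c=cap(n); print(n,lid(c["pts"])); 
    u0,u1,v0,v1=(220,440,130,320) if n=="side" else (240,440,110,290)
    cv2.imwrite(f"pics/{n}1.png",cv2.resize(c["image"][v0:v1,u0:u1],None,fx=3,fy=3,interpolation=cv2.INTER_CUBIC))
E
```

```text
top (array([-0.00045438,  0.12866683]), np.float64(-0.0004543797036151756), np.float64(0.9903778455761558))
side (array([0.00037971, 0.13003788]), np.float64(0.00037971198645812306), np.float64(0.895690499510284))
```

View pics/side1.png

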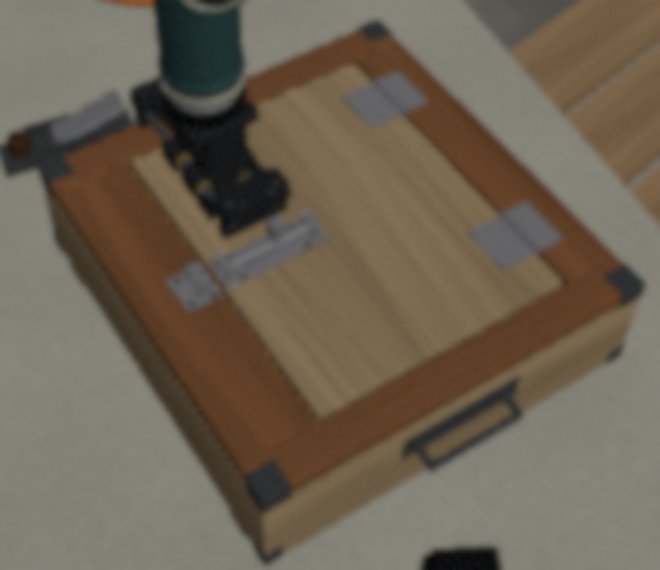

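The lid is now flush, at about 0 rad in both cameras. In the crop the knob is at about (277,225), and the fingers rest on the lid beside it. I'll press to confirm it's seated, then push the bolt from behind the knob.

```bash
python3 - <<'E'
from h import *
def F():
    s=manip.state(); f=np.array(s["contact_force"]); return f,s
for z in np.arange(.1302,.1255,-.0007):
    manip.move_linear(W(.240,.075,z),rate=.02); f,s=F(); print("press",round(z,4),f.round(1))
    if f[2]>9: break
manip.move_linear(W(.240,.075,.20),rate=.15)
manip.move_linear(W(.180,0.001,.20),rate=.2)
manip.move_linear(W(.183,0.001,.157),rate=.1)
print(F()[0].round(1))
ax=W(1,0,0)-W(0,0,0); ax[2]=0
for r in np.r_[np.arange(.189,.232,.006),np.arange(.233,.2455,.0015)]:
    manip.move_linear(W(r,.001,.157),rate=.05); f,s=F()
    print("push",round(r,4),round(s["clock"],2),f.round(1),"ax",round(-f@ax,1))
    if -f@ax>12: print("stop");break
E
```

```text
press 0.1302 [-1.5  0.2  3.5]
press 0.1295 [-3.2 -1.2  7.5]
press 0.1288 [-5.3 -0.2 11.2]
[1.  0.5 0.5]
push 0.189 12.88 [ 0.1 -0.8 -0.3] ax 0.0
push 0.195 13.15 [ 0.3  0.3 -0.3] ax 0.3
push 0.201 13.42 [ 0.4 -0.5  0.5] ax 0.4
push 0.207 13.68 [ 1.9 -0.6  1.2] ax 1.8
push 0.213 13.95 [ 1.2 -0.4  0.4] ax 1.2
push 0.219 14.22 [0.7 0.7 1. ] ax 0.7
push 0.225 14.48 [1.6 0.7 1.3] ax 1.6
push 0.231 14.75 [0.5 0.4 0.9] ax 0.6
push 0.233 15.0 [3.  0.2 0.5] ax 3.0
push 0.2345 15.25 [ 1.8  0.2 -0.6] ax 1.9
push 0.236 15.5 [ 2.6  0.  -1.2] ax 2.6
push 0.2375 15.75 [ 3.6 -0.6 -0.9] ax 3.5
push 0.239 16.0 [2.5 0.3 0.3] ax 2.5
push 0.2405 16.25 [ 4.   0.9 -1.7] ax 4.1
push 0.242 16.5 [ 8.   1.7 -5.3] ax 8.1
push 0.2435 16.75 [12.5  1.6 -8.1] ax 12.6
stop
```

```bash
python3 - <<'E'
from h import *
manip.move_linear(W(.228,.001,.157),rate=.05)
manip.move_linear(W(.215,.001,.30),rate=.15)
p=W(.2,.0,.36); manip.move_pose([.35,.45,.36],ROT)
d0=[np.load("top0.npz"),np.load("side0.npz")]
for i,n in enumerate(("top","side")):
    c=cap(n); print(n,lid(c["pts"]))
    q=chest(c["pts"]).reshape(-1,3); m=(abs(q[:,1])<.03)&(q[:,2]>.164)&(q[:,2]<.18)&(q[:,0]>.15)&(q[:,0]<.30)
    print("knob",m.sum(),q[m].mean(0).round(4))
    u0,u1,v0,v1=(250,350,170,270) if n=="side" else (220,460,130,300)
    cv2.imwrite(f"pics/{n}2.png",cv2.resize(c["image"][v0:v1,u0:u1],None,fx=6 if n=="side" else 3.3,fy=6 if n=="side" else 3.3,interpolation=cv2.INTER_CUBIC))
    if n=="top":
        for b in((220,250,230,295),(425,455,205,240)):
            print("diff",cv2.absdiff(c["image"],d0[0]["img"])[b[2]:b[3],b[0]:b[1]].mean())
print(manip.state()["clock"])
E
```

```text
top (array([-0.00252856,  0.12877793]), np.float64(-0.0025285524673989623), np.float64(0.9921604375569736))
knob 30 [0.2581 0.0028 0.1694]
diff 2.862905982905983
diff 3.327301587301587
side (array([-0.00062177,  0.12986271]), np.float64(-0.0006217683961592786), np.float64(0.9991287301241559))
knob 32 [ 0.258  -0.004   0.1701]
20.2917
```

View pics/side2.png

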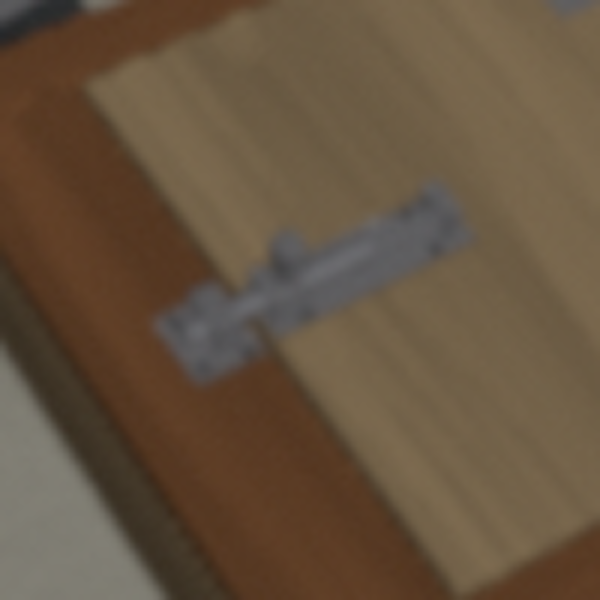

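View pics/top2.png

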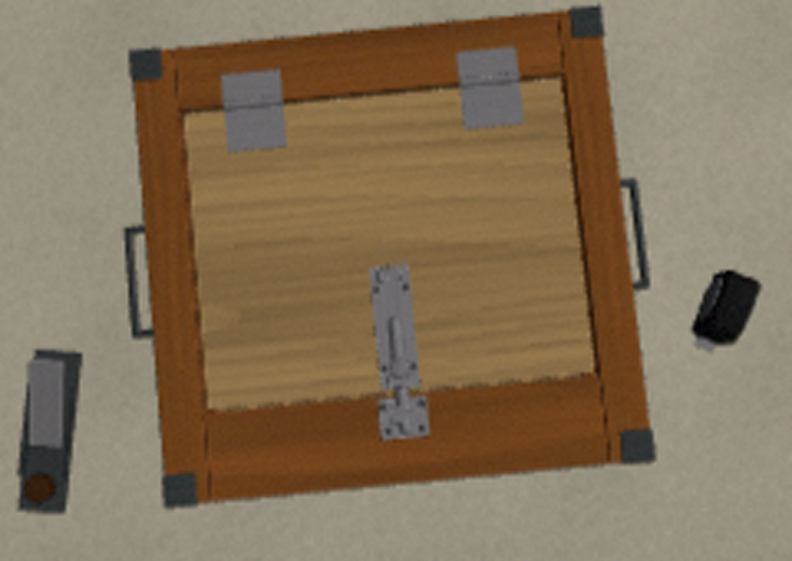

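The lid is flush, and the rod runs through the keeper at about (200,310) in the side crop and (403,400) in the top crop. The knob is about 258 mm from the hinge, which is fully home. The plane and tape haven't moved, and the arm is clear.

```bash
python3 -c "
from h import *
print(order.close_job())"
```

```text
the job is handed in; nothing more can be done
None
```

The lid was lowered gently and lies flush, the bolt is fully home through its keeper, the tape and plane are undisturbed, and the job was handed in with the arm clear at about 20 s.

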